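Change the booth's air over to the standby filter

TASK

This air station on the spray-shop bench feeds the painters' masks through one of its two filter lines (the pipe without a filter, between them, is the bypass): a valve is open when its lever lies along its pipe and shut when the lever lies across it. Change over to the standby filter without interrupting the air: with a fingertip push the shut lever of the standby filter line round until it is fully open, and only then push the lever of the filter line that was in use round until it is fully shut. Leave the bypass shut, only push the levers without gripping them between the fingers, and leave everything else on the bench where it stands.

Things in the scene. Friction and masses are not known exactly. Their poses are not given: they have to be found in the camera images.
- lever_standby (a joint): Ball-valve lever of the standby filter line. 0 = fully shut: across its pipe, pointing to the line's +y. 1.57 = fully open: along its pipe, pointing to the line's -x. It grows anticlockwise seen from above; a hard stop at each end, stays where left; about 4 N at the middle of the grip turns it. Starts shut (0 to 0.08).
- lever_duty (a joint): Ball-valve lever of the filter line in use. 0 = fully shut: across its pipe, pointing to the line's +y. 1.57 = fully open: along its pipe, pointing to the line's -x. It grows anticlockwise seen from above; a hard stop at each end, stays where left; about 4 N at the middle of the grip turns it. Starts open (1.49 to 1.57).
- lever_bypass (a joint): Ball-valve lever of the bypass, the plain pipe in the middle. 0 = fully shut: across its pipe, pointing to the line's +y. 1.57 = fully open: along its pipe, pointing to the line's -x. It grows anticlockwise seen from above; a hard stop at each end, stays where left; about 4 N at the middle of the grip turns it. Starts shut and is to be left so.
- standby_grip (a point): Middle of the lever grip of the standby filter line: 60 mm out from the turning axis, 223 mm above the bench. Straight black sleeve, 55 mm long (32 to 87 mm from the axis), 18 mm wide, 11 mm thick (217.5 to 228.5 mm above the bench), nothing beside it; below it only filter heads (top 198 mm) and pipes (192 mm).
- duty_grip (a point): Middle of the lever grip of the filter line in use: 60 mm out from the turning axis, 223 mm above the bench. Straight black sleeve, 55 mm long (32 to 87 mm from the axis), 18 mm wide, 11 mm thick (217.5 to 228.5 mm above the bench), nothing beside it; below it only filter heads (top 198 mm) and pipes (192 mm).
- bypass_grip (a point): Middle of the lever grip of the bypass: 60 mm out from the turning axis, 223 mm above the bench. Straight black sleeve, 55 mm long (32 to 87 mm from the axis), 18 mm wide, 11 mm thick (217.5 to 228.5 mm above the bench), nothing beside it; below it only filter heads (top 198 mm) and pipes (192 mm).
- line_standby: Filter line on standby, lever across it at the start (left or right one): pipe along its x from the supply header (+x, far) to the outlet header (-x, near the robot), axis 175 mm above the bench; brass ball valve, then an aluminium filter head 80 x 62 mm, centre 98 mm to -x, top 198 mm above the bench, bowl below. Origin at bench height straight below the lever's upright turning axis. z up. Fixed.
- line_duty: Filter line in use, lever along it at the start (left or right one): pipe along its x from the supply header (+x, far) to the outlet header (-x, near the robot), axis 175 mm above the bench; brass ball valve, then an aluminium filter head 80 x 62 mm, centre 98 mm to -x, top 198 mm above the bench, bowl below. Origin at bench height straight below the lever's upright turning axis. z up. Fixed.
- station: Fixed skid: base plate 320 x 440 mm, 8 mm thick; two steel headers along y, 175 mm up, 88 mm to +x (supply) and 175 mm to -x (outlet) of the origin; three lines join them at y = +140, 0, -140 mm: filter, bypass, filter. A dial gauge on the outlet header at y = +70 mm reaches 242 mm up; all else is below the levers. Origin at bench height below the bypass stem; axes as the lines.
- mixing_cup: White mixing cup, 72 mm diameter at the rim, 85 mm high, on the base plate between two lines; origin at its underside. Leave it.
- tape_roll: Roll of masking tape lying on the base plate, 90 mm diameter, 24 mm high; origin at its underside. Leave it.
- thinner_bottle: Grey bottle, 66 mm diameter, 200 mm high, beside the left filter line; origin at its underside. Leave it.
- paint_tin: Tin, 84 mm diameter, 120 mm high, beside the right filter line; origin at its underside. Leave it.
- cup_lid: White cup lid with a spout, 80 mm diameter, 30 mm high, on the bench to the right; origin at its underside. Leave it.
- spanner: Steel spanner lying on the bench behind the station to the left; origin at its underside. Leave it.
- gun_cup: White spray-gun cup, 84 mm diameter at the rim, 110 mm high, on the bench to the left; origin at its underside. Leave it.

How it is judged:
On the way, in this order (a step that is already met when the one before it is completed fails the run):
1. the standby line is fully open while the line in use is still open and the bypass shut (value of joint lever_standby above 1.45 rad and value of joint lever_duty above 1.3 rad and value of joint lever_bypass below 0.12 rad), for 0.2 s.
2. then the line that was in use is fully shut (value of joint lever_duty below 0.12 rad and value of joint lever_standby above 1.45 rad), for 0.2 s.
At the end, for the whole second after the job is handed in: The standby filter's lever is fully open (1.45 rad or more of 1.57), the lever of the filter that was in use is fully shut (0.12 rad or less), the bypass lever is still shut (0.12 rad or less), and all three are at rest (all of step 2 and value of joint lever_bypass below 0.12 rad and velocity of joint lever_standby between -0.05 and 0.05 rad/s and velocity of joint lever_duty between -0.05 and 0.05 rad/s and velocity of joint lever_bypass between -0.05 and 0.05 rad/s); the robot touches nothing.
It fails at once if the line in use is turned towards shut (below 1.25 rad) before the standby line is open (1.35 rad): the air is interrupted (value of joint lever_duty below 1.25 rad and value of joint lever_standby below 1.35 rad).
It fails at once if the bypass is opened (over 0.2 rad) (value of joint lever_bypass above 0.2 rad).
It fails at once if a lever is pinched between the fingers (both flanks of its grip pressed at once) ((contact force between the fingers and lever_standby_c0 above 1 N and contact force between the fingers and lever_standby_c1 above 1 N) or (contact force between the fingers and lever_duty_c0 above 1 N and contact force between the fingers and lever_duty_c1 above 1 N) or (contact force between the fingers and lever_bypass_c0 above 1 N and contact force between the fingers and lever_bypass_c1 above 1 N)).
It fails at once if something else on the bench is lifted, carried or shoved (over 25 mm) (distance of any of mixing_cup, tape_roll, thinner_bottle, paint_tin, cup_lid, spanner, gun_cup from where it was at the start of the episode above 0.025 m).
It also fails if it takes over 51 s, if anything falls off the work surface, if the arm or the gripper's body presses on something with over 40 N, if the wrist force passes 120 N, or if a joint passes its speed limit or range.

ROBOT

A 7-joint arm with a two-finger parallel gripper is mounted at the origin on the work surface. World frame = base frame: x ahead of the robot, y to its left, z up, the work surface at z = 0. Lengths are in m, angles in rad, forces in N, time in s.
With the tool pointing down it reaches from about 0.425 to 0.95 m from the base axis. Payload 4.7 kg.
Tool frame: the origin (TCP) lies on the centre line of the jaws, within the pads' length; the fingertips stand robot.nose_length ahead of it and the grasp point (between the pads) lies 8 mm behind it (robot.nose_length is the distance from the TCP to the fingertips, in m); z points along the fingers, y is the line along which they close (so a half turn about z gives the same grasp; the last joint's range is limited). The gripper opens to 85 mm and grips with 20 to 120 N. Pads are 22 mm wide; open, the fingers measure 114 mm over their backs; the gripper's body (76 mm by 85 mm) begins 54 mm behind the grasp point. The pads swing forward as they close: fully open they stand 13 mm farther back than shut.
Start: joints at [-1.251, 0.469, -0.049, 1.532, 0.024, 1.141, -0.082], TCP at [0.231, 0.634, 0.242] pointing down, gripper open.
Joint ranges: [-2.59, 2.59], [-0.33, 1.99], [-1.39, 1.29], [0.1, 2.45], [-1.04, 4.18], [0.21, 1.99], [-2.66, 2.66]. Speed limits (rad/s): [2.57, 2.57, 3.14, 3.14, 3.14, 3.14, 3.14].

INTERFACE

Orientations are given as [roll, pitch, yaw] about the fixed x, y, z axes, in that order (R = Rz(yaw) Ry(pitch) Rx(roll)).
In Python, from plant import robot gives the robot as it stands. Calls block until the motion is done:
- robot.goto(position, orientation): joint-space move of the TCP to a pose.
- robot.move_straight(position, vel=0.15, attitude=None, contact_N=None): straight line of the TCP; attitude=None keeps the orientation; vel is the mean speed in m/s. With contact_N (N) it stops when the force on the tool has changed by that much, and returns True; else False.
- robot.move_joints(angles): joint-space move.
- robot.grip(opening, strength=None): opening from 0.0 (shut) to 1.0 (fully open); strength is the grip in N (None keeps the last); returns when the fingers have stopped.
- robot.sleep(seconds).
- robot.inverse_kinematics(position, orientation): joint angles nearest the present ones, or None.
- robot.sense(): the state.
- robot.grab_frame(name): name is "scene" or "top" or "wrist"; returns a dict with "image" (384x512x3 uint8, red, green, blue), "range_z" (384x512 float32, m along the optical axis (not along the pixel's ray), 0 where there is no reading), "fx", "fy", "cx", "cy" (pixels), "R" (3x3) and "t" (3): a world point X has camera coordinates R X + t. Camera axes: x right, y down, z forward; pixel columns grow to the right and rows downward; lengths in m; the calibration is good to about 2 mm. A picture is of the moment at which its call begins.
A pose or a line that the arm cannot do raises robot.IKError and nothing moves.
- robot.close_job(): hands the job in; it is judged then, once.
The state is a dict: "t": time; "joint_pos": joint angles; "joint_velocities": joint speeds; "effort": joint torques, N m; "tcp_pos": TCP position; "tcp_rot": TCP orientation; "wrist_force": force on the tool from outside, world axes, zero at the start; "torque": the same for the moment, N m; "opening": opening from 0.0 (shut) to 1.0 (fully open); "gripper_force": force on a finger pad.
Only numpy, scipy, OpenCV 4.12 (cv2) and the standard library are available. Lean on these libraries where they do the work, as an engineer would, in place of code of your own. Each camera call takes 0.05 s, during which the arm holds its last target. There are 200 camera calls.

## Working session

There is one attempt and no reset: what is moved stays moved. The work goes in short steps, each a Python script; the robot and the scene stay as the last script left them, time stands still between calls to the robot, and variables do not carry over. Pictures are saved under pics/ and viewed, at most 10 in all, crops included, and the job is handed in when it is done.

```bash
mkdir -p pics
python3 - <<'E'
from plant import robot
import cv2,numpy as np
s=robot.sense();print(s['t'],s['tcp_pos'],s['tcp_rot'],s['opening'],robot.nose_length)
for n in['top','scene']:
    f=robot.grab_frame(n);cv2.imwrite(f'pics/{n}.png',cv2.resize(f['image'][:,:,::-1],(800,600)))
    np.savez(f'{n}.npz',**f);print(n,f['fx'],f['cx'],f['R'],f['t'])
E
```

```text
0.0 [0.23046864 0.63381144 0.24122029] [-3.13956312e+00  7.49212559e-05  2.79287081e+00] 0.999737082348111 0.011
top 403.4763895625187 255.91696396528513 [[ 0.01315309 -0.99965667 -0.02266133]
 [-0.99117065 -0.01004432 -0.1322114 ]
 [ 0.13193839  0.02420023 -0.99096247]] [0.03264006 0.5251802  1.4360888 ]
scene 382.326090000409 250.5403773751105 [[ 0.75539526  0.65526148  0.00322377]
 [ 0.48373494 -0.55432474 -0.67729211]
 [-0.44201641  0.5131827  -0.73570715]] [-0.37460538 -0.13891539  1.6556542 ]
```

View pics/top.png

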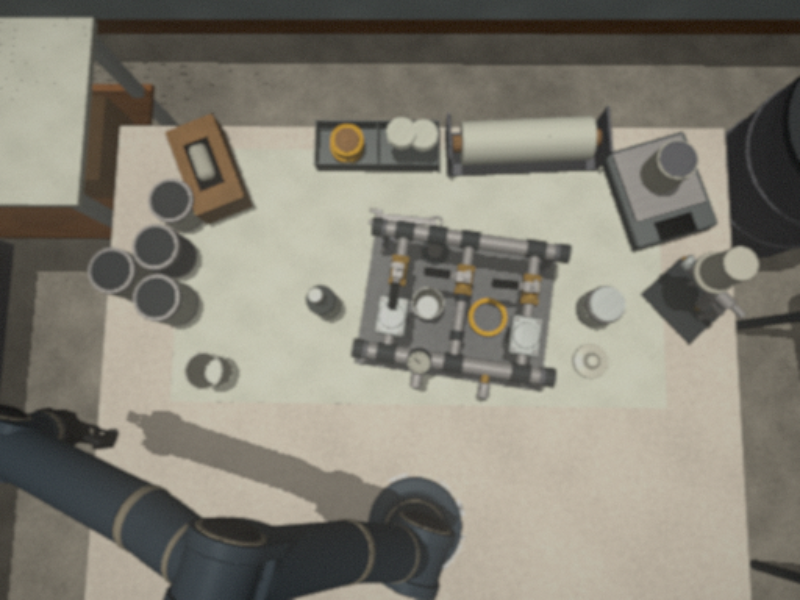

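View pics/scene.png

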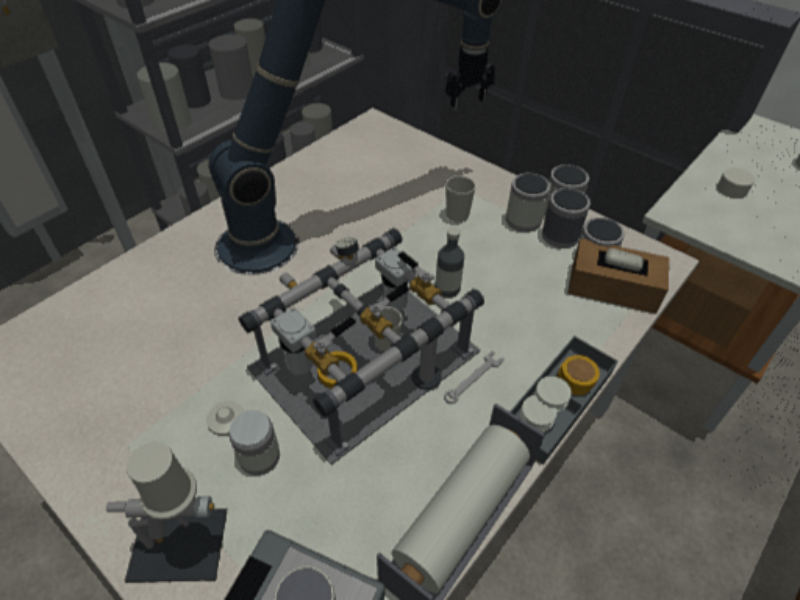

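The top view shows the left line's lever along its pipe, at about (393,295), so that is the duty line. The levers at (437,272) (bypass) and (505,283) (right line, standby) lie across theirs. The valve stems are near (399,268), (464,277) and (531,287).

Run:
```python
import cv2,numpy as np
f=np.load('top.npz');K=[f[k] for k in('fx','fy','cx','cy')];R,t=f['R'],f['t']
u,v=np.meshgrid(np.arange(512),np.arange(384));d=f['range_z']
P=np.stack([(u-K[2])/K[0]*d,(v-K[3])/K[1]*d,d],-1);W=(P-t)@R
im=f['image'];crop=im[130:255,220:370,::-1];cv2.imwrite('pics/crop.png',cv2.resize(crop,(750,625)[:1]+(600,),interpolation=cv2.INTER_CUBIC))
z=W[...,2];m=(z>.208)&(z<.25)&(d>0)&(u>220)&(u<370)&(v>130)&(v<255)
n,l,st,c=cv2.connectedComponentsWithStats(m.astype(np.uint8))
for i in range(1,n):
    if st[i,4]>6:
        p=W[l==i];print(st[i],p.mean(0).round(4),p.min(0).round(3),p.max(0).round(3))
def at(px,py,h):
    r=R.T@np.array([(px-K[2])/K[0],(py-K[3])/K[1],1]);o=-R.T@t;return o+r*(h-o[2])/r[2]
# stems (800x600 px -> 512x384)
for p in[(399,268),(464,277),(531,287)]:print(at(p[0]*.64,p[1]*.64,.21))
```

```text
[247 168  11  30 173] [0.521  0.0468 0.2236] [0.472 0.032 0.213] [0.567 0.062 0.232]
[271 171  30  10 173] [ 0.5428 -0.062   0.2235] [ 0.529 -0.107  0.211] [ 0.556 -0.013  0.234]
[314 179  31   8 175] [ 0.5219 -0.1999  0.2237] [ 0.511 -0.247  0.21 ] [ 0.534 -0.149  0.234]
[260 223  16  16 214] [ 0.3668 -0.0036  0.2292] [ 0.344 -0.027  0.213] [0.391 0.02  0.244]
[0.55645655 0.03701073 0.21      ]
[ 0.53890253 -0.09697301  0.21      ]
[ 0.51946801 -0.23386622  0.21      ]
```

View pics/crop.png

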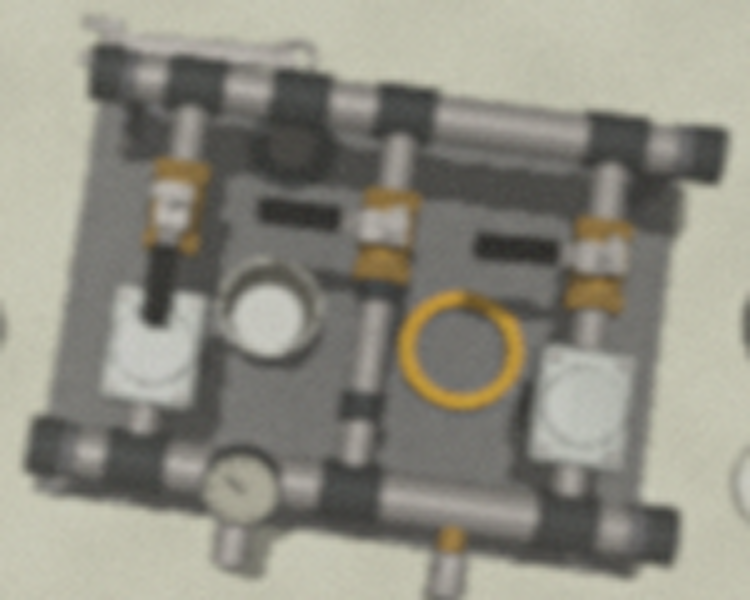

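Bypass stem (0.538, -0.098) and yaw of about -0.135 agree with the 140 mm spacing, the 223 mm lever height and the lever tips. I'll push the standby lever first.

```bash
cat > h.py <<'E'
from plant import robot
import numpy as np
YAW=-.135; O=np.array([.538,-.098]); Z=.224; ZUP=.36
Rz=np.array([[np.cos(YAW),-np.sin(YAW)],[np.sin(YAW),np.cos(YAW)]])
def pose(line,th,gap,side,z=Z,r=.062):
    """pusher beside lever at angle th; side=-1 clockwise flank, +1 anticlockwise flank; yaw follows the lever"""
    phi=np.pi/2+th; u=np.array([np.cos(phi),np.sin(phi)]); n=np.array([-u[1],u[0]])
    p=O+Rz@(np.array([0,{'duty':.14,'standby':-.14}[line]])+r*u+side*(.020+gap)*n)
    return [*p,z],[np.pi,0,th+YAW+np.pi]
def push(line,ths,side):
    a=ths[0]
    for th in ths[:-1]:
        p,o=pose(line,th,0,side); robot.move_straight(p,vel=.06,attitude=o)
    p,o=pose(line,ths[-1],0,side); hit=robot.move_straight(p,vel=.03,attitude=o,contact_N=12)
    s=robot.sense(); print('end hit',hit,s['t'],s['wrist_force'].round(1) if hasattr(s['wrist_force'],'round') else s['wrist_force'],np.round(s['tcp_pos'],4),np.round(p,4))
E
python3 - <<'E'
from h import *
robot.grip(0.0,40); print(robot.nose_length,robot.sense()['opening'])
for l,sd in(('standby',-1),('duty',1)):
    for th in(0,.8,1.6): print(l,th,np.round(pose(l,th,.02,sd)[0],3),np.round(robot.inverse_kinematics(*pose(l,th,.02,sd)),2))
p=list(robot.sense()['tcp_pos']);p[2]=.40;robot.move_straight(p,vel=.2)
robot.goto(*pose('standby',0.04,.022,-1,ZUP))
print(robot.move_straight(pose('standby',.04,.022,-1)[0],vel=.12,contact_N=15))
s=robot.sense();print(s['t'],s['tcp_pos'],s['tcp_rot'],s['wrist_force'])
import cv2
f=robot.grab_frame('scene');cv2.imwrite('pics/s2.png',cv2.resize(f['image'][120:300,130:370,::-1],(800,600)))
E
```

```text
0.011 0.0026832909876466113
standby 0 [ 0.567 -0.181  0.224] [-0.29  0.41  0.7   1.78 -0.3   1.06  1.96]
standby 0.8 [ 0.512 -0.163  0.224] [ 0.99  0.43 -0.99  1.84  0.4   1.09  2.09]
standby 1.6 [ 0.462 -0.19   0.224] [-0.59  0.34  1.13  2.01 -0.36  1.02 -2.54]
duty 0 [0.526 0.108 0.224] [-0.5   0.26  0.27  1.9  -0.08  0.99  1.24]
duty 0.8 [0.487 0.065 0.224] [-0.39  0.19  0.2   1.99 -0.04  0.97  2.06]
duty 1.6 [0.491 0.007 0.224] [ 0.83  0.41 -1.17  1.94  0.43  1.08  2.52]
False
6.175 [ 0.56734123 -0.17930127  0.22480891] [-3.14136556e+00  1.60664870e-03  3.04656503e+00] [-0.23278706  0.58772959 -0.36361561]
```

View pics/s2.png

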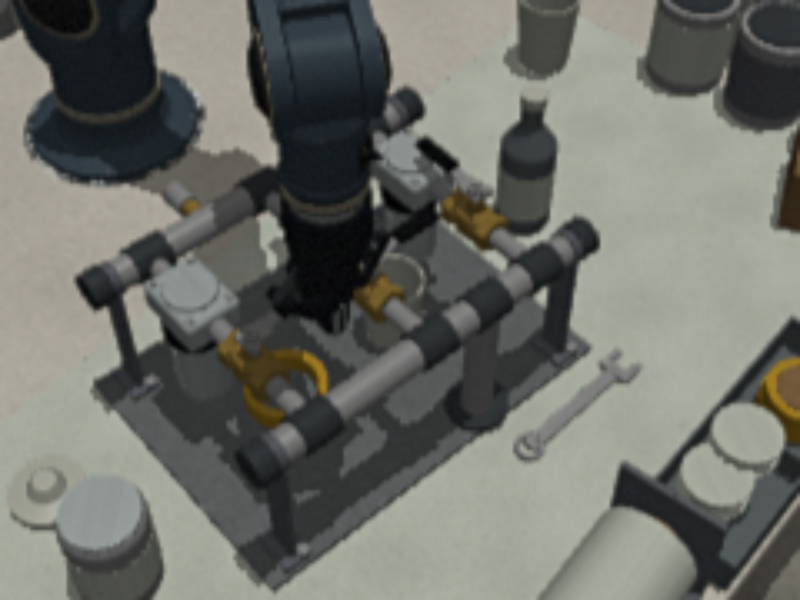

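The closed fingertips, at about (340,325), are down just on the +x side of the standby lever. With this yaw, joint 7 would reach its limit partway through the push, so I'll go up, flip it half a turn, then push.

```bash
sed -i 's/th+YAW+np.pi\]/th+YAW]/' h.py
python3 - <<'E'
from h import *
robot.move_straight(pose('standby',.04,.022,-1,ZUP)[0],vel=.2)
robot.goto(*pose('standby',.04,.022,-1,ZUP))
print(robot.sense()['t'],np.round(robot.sense()['joint_pos'],2))
robot.move_straight(pose('standby',.04,.022,-1)[0],vel=.12,contact_N=15)
push('standby',[.1,.4,.7,1.0,1.25,1.48,1.66],-1)
print(np.round(robot.sense()['joint_pos'],2))
p,o=pose('standby',1.57,.03,-1);robot.move_straight(p,vel=.1)
p[2]=ZUP;robot.move_straight(p,vel=.2)
robot.goto(*pose('duty',1.53,.022,1,.40))
import cv2
f=robot.grab_frame('top');np.savez('top2.npz',**f)
cv2.imwrite('pics/t2.png',cv2.resize(f['image'][130:255,220:370,::-1],(750,600),interpolation=cv2.INTER_CUBIC));print(robot.sense()['t'])
E
```

```text
9.6417 [-0.56  0.4   1.12  1.61 -0.37  1.36 -1.06]
end hit True 14.15 [0.2 0.9 0.9] [ 0.459  -0.2089  0.2235] [ 0.4581 -0.2139  0.224 ]
[-0.26  0.25  0.72  1.98 -0.2   0.99  0.51]
16.2917
```

View pics/t2.png

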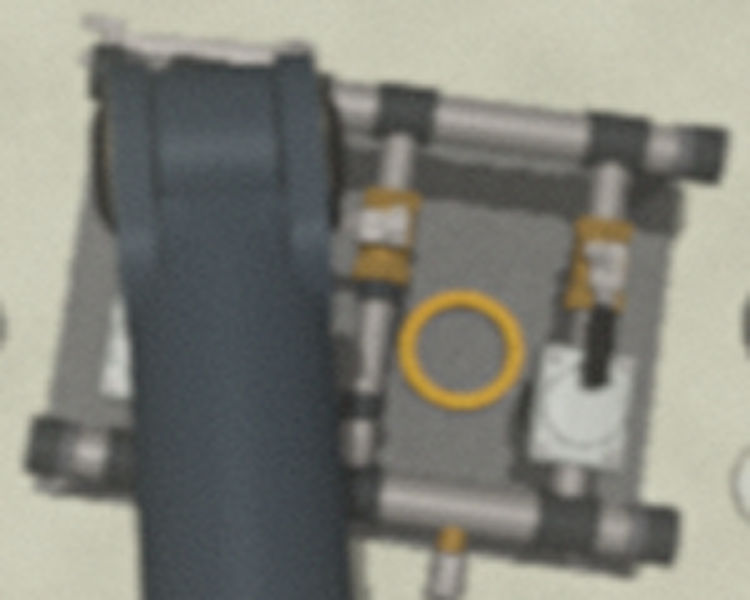

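The standby lever, tip at about (595,385), now lies nearly along its pipe. I'll measure its angle.

```bash
cat >> h.py <<'E'
import cv2
def angles(f):
    u,v=np.meshgrid(np.arange(512),np.arange(384));d=f['range_z']
    W=(np.stack([(u-f['cx'])/f['fx']*d,(v-f['cy'])/f['fy']*d,d],-1)-f['t'])@f['R']
    for l,y in(('duty',.14),('bypass',0),('standby',-.14)):
        c=O+Rz@np.array([0,y]);q=W[...,:2]-c;r=np.hypot(q[...,0],q[...,1])
        m=(d>0)&(W[...,2]>.211)&(W[...,2]<.236)&(r<.1)
        b=(f['image'].max(-1)<75)&m
        if b.sum()<20: print(l,'hidden');continue
        vx,vy,_,_=cv2.fitLine(W[b][:,:2].astype(np.float32),cv2.DIST_HUBER,0,.001,.001).ravel();g=W[b][:,:2].mean(0)-c
        if g@[vx,vy]<0: vx,vy=-vx,-vy
        print(l,'n',b.sum(),'theta(line)',round(float(np.arctan2(vy,vx)-YAW-np.pi/2)%6.283,3),'theta(centre)',round(float(np.arctan2(g[1],g[0])-YAW-np.pi/2)%6.283,3),'r',np.linalg.norm(g).round(4))
E
python3 - <<'E'
from h import *
for n in('top.npz','top2.npz'): print(n);angles(np.load(n))
E
```

```text
top.npz
duty n 134 theta(line) 3.776 theta(centre) 2.513 r 0.0489
bypass n 146 theta(line) 3.119 theta(centre) 2.836 r 0.0062
standby n 77 theta(line) 0.054 theta(centre) 0.061 r 0.06
top2.npz
duty hidden
bypass hidden
standby n 69 theta(line) 1.582 theta(centre) 1.572 r 0.0583
```

Run:
```python
from h import *
f=np.load('top.npz');g=np.load('top2.npz')
def world(f):
    u,v=np.meshgrid(np.arange(512),np.arange(384));d=f['range_z']
    return (np.stack([(u-f['cx'])/f['fx']*d,(v-f['cy'])/f['fy']*d,d],-1)-f['t'])@f['R']
W=world(f);L=(W[...,:2]-O)@Rz
def ang(W,L,xr,yr,zr,ax):
    m=(L[...,0]>xr[0])&(L[...,0]<xr[1])&(L[...,1]>yr[0])&(L[...,1]<yr[1])&(W[...,2]>zr[0])&(W[...,2]<zr[1])
    p=W[m][:,:2];vx,vy,x,y=cv2.fitLine(p.astype(np.float32),cv2.DIST_HUBER,0,.001,.001).ravel()
    a=np.arctan2(vy,vx)-(np.pi/2 if ax=='y' else 0);return round(float((a+np.pi/2)%np.pi-np.pi/2),4),m.sum(),L[m].mean(0).round(4)
print('supply',ang(W,L,(.06,.115),(-.17,.17),(.17,.22),'y'))
print('outlet',ang(W,L,(-.2,-.15),(-.17,.03),(.17,.22),'y'))
print('bypass lever',ang(W,L,(-.02,.02),(.028,.09),(.214,.236),'y'))
print('duty lever',ang(W,L,(-.09,-.028),(.11,.17),(.214,.236),'x'))
W=world(g);L=(W[...,:2]-O)@Rz
print('standby now',ang(W,L,(-.09,-.028),(-.17,-.11),(.214,.236),'x'))
```

```text
supply (-0.1368, np.int64(1184), array([0.0846, 0.0007]))
outlet (-0.1371, np.int64(747), array([-0.175 , -0.0698]))
bypass lever (-0.1426, np.int64(98), array([-0.0008,  0.0584]))
duty lever (-0.1486, np.int64(98), array([-0.0589,  0.1411]))
standby now (-0.1219, np.int64(106), array([-0.0584, -0.1388]))
```

Both headers confirm the yaw (-0.137). The standby lever reads 1.58, so it is fully open, and duty and bypass haven't moved. Next I'll shut the duty lever.

Run:
```python
from h import *
p,o=pose('duty',1.53,.022,1)
print(np.round(robot.sense()['joint_pos'],2),robot.move_straight(p,vel=.15,contact_N=15))
push('duty',[1.48,1.2,.9,.6,.33,.1,-.09],1)
p,o=pose('duty',0,.03,1);robot.move_straight(p,vel=.1)
p[2]=.40;robot.move_straight(p,vel=.2)
robot.goto([.35,.5,.4],[np.pi,0,0])
f=robot.grab_frame('top');np.savez('top3.npz',**f)
cv2.imwrite('pics/t3.png',cv2.resize(f['image'][130:255,220:370,::-1],(750,600),interpolation=cv2.INTER_CUBIC));print(robot.sense()['t'])
W=(lambda d,u,v:(np.stack([(u-f['cx'])/f['fx']*d,(v-f['cy'])/f['fy']*d,d],-1)-f['t'])@f['R'])(f['range_z'],*np.meshgrid(np.arange(512),np.arange(384)))
L=(W[...,:2]-O)@Rz
for n,xr,yr in(('duty',(-.05,.05),(.168,.235)),('bypass',(-.03,.03),(.028,.095)),('standby',(-.09,-.028),(-.17,-.11))):
    m=(L[...,0]>xr[0])&(L[...,0]<xr[1])&(L[...,1]>yr[0])&(L[...,1]<yr[1])&(W[...,2]>.214)&(W[...,2]<.236)
    if m.sum()>20: print(n,m.sum(),np.round(cv2.fitLine(L[m].astype(np.float32),cv2.DIST_HUBER,0,.001,.001).ravel(),3))
```

```text
[-0.67  0.04  0.6   1.75 -0.02  1.36 -0.25] False
end hit True 20.8 [0.3 1.1 0.6] [0.5454 0.1059 0.2231] [0.5512 0.1056 0.224 ]
23.9
duty 99 [0.014 1.    0.    0.197]
bypass 99 [ 0.003 -1.    -0.001  0.065]
standby 106 [ 1.     0.017 -0.058 -0.139]
```

View pics/t3.png

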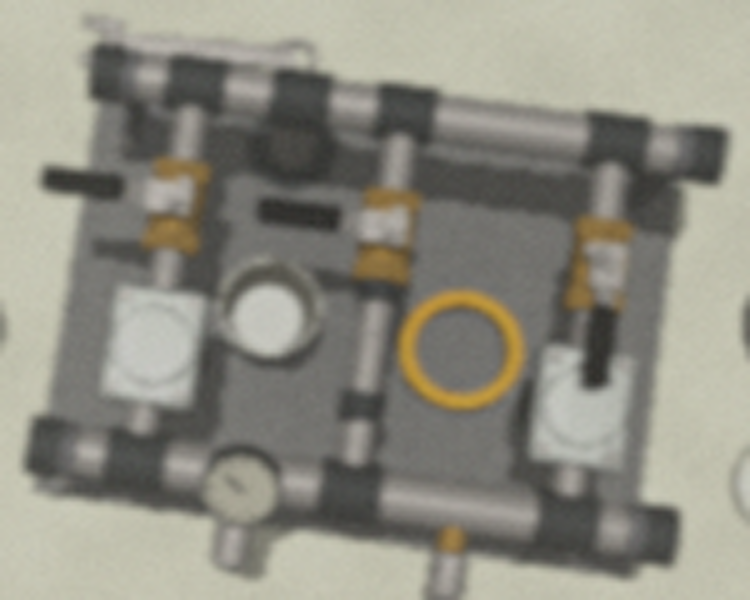

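The duty lever, grip at about (82,182), now lies across its pipe (about 0 rad). The bypass, at (300,213), is still shut, and the standby, at (598,345), is along its pipe. Cup and tape roll haven't moved, and the robot is clear.

```bash
python3 -c "
from plant import robot
print(robot.sense()['wrist_force'],robot.close_job())"
```

```text
the job is handed in; nothing more can be done
[ 0.26370157 -0.24128975 -0.01721466] None
```

The changeover is done and handed in: the standby filter line was opened fully first, then the duty line was shut, with the bypass left shut and the robot clear at about 24 s of the allowed 51 s (no verdict was shown at hand-in).

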